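# Put the bearing parts back on the banding wheel's spindle

## Robot

A 6-joint arm with a two-finger parallel gripper is mounted at the origin on the work surface. World frame = base frame: x ahead of the robot, y to its left, z up, the work surface at z = 0. Lengths are in m, angles in rad, forces in N, time in s.
With the tool pointing down it reaches from about 0.275 to 0.75 m from the base axis. Payload 10.2 kg.
Tool frame: the origin (TCP) lies at the very end of the fingers, on their centre line; the grasp point (between the pads) lies 19 mm behind it (ctrl.grip_point_offset is the y of the grasp point in the tool frame, in m); y points along the fingers, z is the direction in which the jaws open and shut, and the axes are right-handed (so a half turn about y gives the same grasp; the last joint's range is limited). The gripper opens to 88 mm and grips with 3 to 60 N. Pads are 18 mm wide; open, the fingers measure 123 mm over their backs; the gripper's body (75 mm by 187 mm) begins 45 mm behind the grasp point.
Start: joints at [1.098, 0.313, 1.498, -0, 1.331, -0.223], TCP at [0.13, 0.509, 0.239] pointing down, gripper open.
Joint ranges: [-2.94, 2.94], [-0.97, 2.17], [0.19, 2.56], [-1.23, 4.37], [0.02, 3.11], [-2.88, 2.88]. Speed limits (rad/s): [2.39, 2.39, 3.01, 3.14, 3.14, 3.14].

## Interface

Orientations are given as a unit quaternion [w, x, y, z].
In Python, from bench import ctrl gives the robot as it stands.
- The arm moves only by the tool move_arm, never from a script. Its argument "series" is text: rows parted by semicolons, each of 7 numbers parted by spaces: the turn, a rotation vector about the tool's x, y, z in rad, then the shift along the tool's x, y, z in m, then the opening, from 0 (shut) to 1 (fully open). In form: ax ay az x y z fingers; .... A call has 1 to 20 rows; each row shifts and turns the commanded pose from where the row before left it, along the tool's axes as they then stand; what a row does not reach is not made up. A row lasts 1/10 s, in which the tool goes at most 50 mm and 8.59 degrees, less where a joint would pass 70% of its speed; a pose out of reach is approached as far as the arm can. A call is refused whole if a number of a shift passes 0.05 or a number of a turn 0.15, either way. A call with a gripper value outside its range is refused whole. The fingers move at their own pace and stop on an object; "newtons" is the grip in N (left out, the last holds). Time passes only in rows, so rows that do not move let the fingers close. It gives the time, the measured TCP pose, the force and the opening at its end, in the units of the state.
- ctrl.read_state(): the state, without advancing time (a new reading comes with each control period).
- ctrl.camera(name): name is "scene" or "top"; returns the picture (400x640x3 uint8, blue, green, red); there is no depth.
- ctrl.camera_params(name): a dict with "mtx" (3x3 intrinsics, pixels), "dist_coeffs" ([k1, k2, p1, p2, k3] as OpenCV has them; the pictures are not rectified), "eye" and "attitude" of the camera in the world. Camera axes: x right, y up, looking along -z (the intrinsics and any distortion apply to the point x, -y, -z); pixel columns grow to the right and rows downward; lengths in m; the calibration is good to about 2 mm. A picture is of the moment at which its call begins. camera_params takes no time and is no camera call.
- ctrl.sign_off(): hands the job in, once; it reports no verdict.
The state is a dict: "clock": time; "joint_pos": joint angles; "qvel": joint speeds; "joint_efforts": joint torques, N m; "tool_pos": TCP position; "tcp_rot": TCP orientation; "contact_force": force on the tool from outside, world axes, zero at the start; "wrist_torque": the same for the moment, N m; "gripper_width": finger opening in m.
Only numpy, scipy, OpenCV 4.12 (cv2) and the standard library are available. Lean on these libraries where they do the work, as an engineer would, in place of code of your own. Each camera call takes 0.05 s, during which the arm holds its last target. There are 200 camera calls.

## Task

Put the bearing of the potter's banding wheel back together: take the three parts from the plywood board and thread them onto the upright spindle of the iron base, first the spacer sleeve, then the flat thrust washer, then the bushing with its flange down. Lower each one gently until it sits fully home on what is below it, never letting it drop down the spindle, and leave the other things on the bench where they are.

Things in the scene. Friction and masses are not known exactly. Their poses are not given: they have to be found in the camera images.
- base: Heavy cast-iron base of the banding wheel; it does not shift on the bench: a round foot 160 mm across and 16 mm high that narrows as a cone (72 mm across at 30 mm height, 50 mm at 44 mm) to a boss 46 mm across, whose flat top, the shoulder, is 60 mm above the bench. A bright steel spindle 20 mm across rises 50 mm from the middle of the shoulder; its top 6 mm taper to 12 mm. Origin: centre of the underside; z up.
- seat (a point): Point on the spindle's axis at the level of the shoulder, 60 mm above the bench, on which the first part rests. z up along the spindle.
- spindle_tip (a point): Top of the spindle, on its axis, 50 mm above the seat (110 mm above the bench). z up.
- board: Thin plywood ware board, 160 x 320 x 12 mm, fixed on the bench; the three parts lie flat on it in a row along its long side, about 100 mm apart, in any order. Origin: centre of its underside; y along the long side, z up.
- spacer: Spacer sleeve: plain steel tube, 42 mm outside, 20 mm long, straight bore 24 mm, about 150 g. Stands upright on the board. Origin: the middle of the tube, 10 mm above the face it stands on; z along the tube's axis. Home on the shoulder its origin is 10 mm above the seat.
- washer: Thrust washer: flat steel ring, 56 mm outside, bore 24 mm, 6 mm thick, about 100 g; wider and much flatter than the other two. Lies flat on the board. Origin: the middle of the ring, 3 mm above the face it lies on; z is the ring's axis. Home on the spacer its origin is 23 mm above the seat.
- bushing: Flanged bronze bushing, 22 mm tall: a flange 52 mm across and 5 mm thick at the bottom, above it a round body 36 mm across and 17 mm tall; bore 24 mm right through, about 150 g. Stands flange down on the board. Origin: centre of the flange's underside; z points from the flange to the body. Home on the washer its origin is 26 mm above the seat.
- wheel_head: The wheel's round iron head, 190 mm across and 18 mm thick, lying upside down beyond the work with its hub (62 mm across, with a socket) up, 54 mm tall in all, 1.7 kg, loose. Leave alone. Origin: centre of the face on the bench.
- grease_tin: Shut round metal tin, 71 mm across, 36 mm tall, loose. Leave alone. Origin: centre of its underside.
- cup: Small handle-less clay tea cup, 72 mm across the rim, 52 mm tall, loose. Leave alone. Origin: centre of its underside.
- straightedge: Dark wooden straightedge, 400 x 36 x 12 mm, lying loose at the left of the bench. Leave alone. Origin: centre of its underside; x along its length.
Mind the look-alikes: they are no part of the job. Leave any purple look-alike of the base alone. Leave any turquoise look-alike of the spacer alone.

How it is judged:
On the way, in this order (a step that is already met when the one before it is completed fails the run):
1. The spacer sleeve is on the spindle, sitting on the base's shoulder (horizontal distance between spacer and seat below 0.004 m and z of spacer in the frame of seat between 0.007 and 0.013 m and angle between the z axis of spacer and the z axis of seat, either way round below 0.1 rad), for 0.2 s.
2. The thrust washer is on the spindle, flat on the spacer sleeve (all of step 1 and horizontal distance between washer and seat below 0.004 m and z of washer in the frame of seat between 0.02 and 0.026 m and angle between the z axis of washer and the z axis of seat, either way round below 0.1 rad), for 0.2 s.
3. The bushing is on the spindle, flange down on the washer (all of step 2 and horizontal distance between bushing and seat below 0.004 m and z of bushing in the frame of seat between 0.023 and 0.029 m and angle between bushing's own z axis and vertical below 0.1 rad), for 0.2 s.
At the end, for the whole second after the job is handed in: All three parts are threaded on the spindle and at rest (slower than 20 mm/s), their centres within 4 mm of its axis, within 0.1 rad of square to it, and each within 3 mm of its home height: spacer on the shoulder, washer on the spacer, bushing flange down on the washer (all of step 3 and linear speed of each of spacer, washer, bushing below 0.02 m/s); the robot touches nothing.
It fails at once if the wheel head, grease tin, cup or straightedge is pushed more than 20 mm from its place (distance of any of wheel_head, grease_tin, cup, straightedge from where it was at the start of the episode above 0.02 m).
It fails at once if the spacer is let drop down the spindle (moves along it faster than 0.6 m/s) (horizontal distance between spacer and seat below 0.006 m and z of spacer in the frame of seat between 0 and 0.05 m and linear speed of spacer above 0.6 m/s).
It fails at once if the washer is let drop down the spindle (moves along it faster than 0.6 m/s) (horizontal distance between washer and seat below 0.006 m and z of washer in the frame of seat between 0 and 0.05 m and linear speed of washer above 0.6 m/s).
It fails at once if the bushing is let drop down the spindle (moves along it faster than 0.6 m/s) (horizontal distance between bushing and seat below 0.006 m and z of bushing in the frame of seat between 0 and 0.05 m and linear speed of bushing above 0.6 m/s).
It also fails if it takes over 72 s, if anything falls off the work surface, if the arm or the gripper's body presses on something with over 40 N, if the wrist force passes 120 N, or if a joint passes its speed limit or range.

## Working session

There is one attempt and no reset: what is moved stays moved. The work goes in short steps, Python scripts to look and compute and a tool call to move; the robot and the scene stay as the last step left them, time stands still between calls to the robot, and variables do not carry over. Pictures are saved under pics/ and viewed, about 8 in all and at most 12, crops included, and the job is handed in when it is done.

Besides the shell and the picture viewer there is one more tool, called in YAML: its name, and indented under it one key for each argument. move_arm: Moves the arm, as the interface text tells. Its arguments: {"type":"object","properties":{"series":{"type":"string"},"newtons":{"type":"number"}},"required":["series"]}

```bash
mkdir -p pics; ls
python3 - <<'E'
from bench import ctrl
import cv2
print(ctrl.read_state(), ctrl.grip_point_offset)
for n in("scene","top"):
    cv2.imwrite(f"pics/{n}0.png",ctrl.camera(n)); print(n,ctrl.camera_params(n))
E
```

```text
pics
{'clock': 0.0, 'joint_pos': array([ 1.09757186e+00,  3.13432494e-01,  1.49844942e+00, -1.63674371e-05,
        1.33099567e+00, -2.23430051e-01]), 'qvel': array([-0.00062938, -0.00039333,  0.0003826 , -0.00108775,  0.00066003,
       -0.00091952]), 'joint_efforts': array([ 8.27837630e-05, -4.02189410e+01, -2.52270359e+01,  6.94652740e-02,
        3.52222798e-02, -5.52119434e-05]), 'tool_pos': array([0.12969542, 0.5084672 , 0.23816539]), 'tcp_rot': array([-0.70116986,  0.70202771, -0.08823463,  0.08793507]), 'contact_force': array([0.05998107, 0.57822503, 0.02389844]), 'wrist_torque': array([ 0.03463264,  0.01972267, -0.01028155]), 'gripper_width': 0.08795386736293971} -0.0187
scene {'mtx': array([[452.87808698,   0.        , 314.57182629],
       [  0.        , 452.87808698, 200.01079901],
       [  0.        ,   0.        ,   1.        ]]), 'dist_coeffs': array([-0.1050403,  0.       ,  0.       ,  0.       ,  0.       ]), 'eye': array([1.15684953, 0.00738705, 1.00770396]), 'attitude': array([0.73102295, 0.22359072, 0.1896525 , 0.61615304])}
top {'mtx': array([[515.3086759 ,   0.        , 322.18988389],
       [  0.        , 515.3086759 , 201.83807886],
       [  0.        ,   0.        ,   1.        ]]), 'dist_coeffs': array([-0.13457718,  0.        ,  0.        ,  0.        ,  0.        ]), 'eye': array([0.2805159 , 0.09376928, 1.6218828 ]), 'attitude': array([ 0.7103937 ,  0.06623125, -0.05420188, -0.69858168])}
```

View pics/scene0.png

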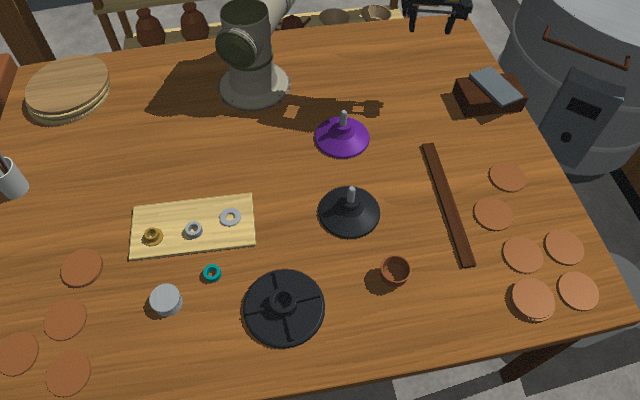

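View pics/top0.png

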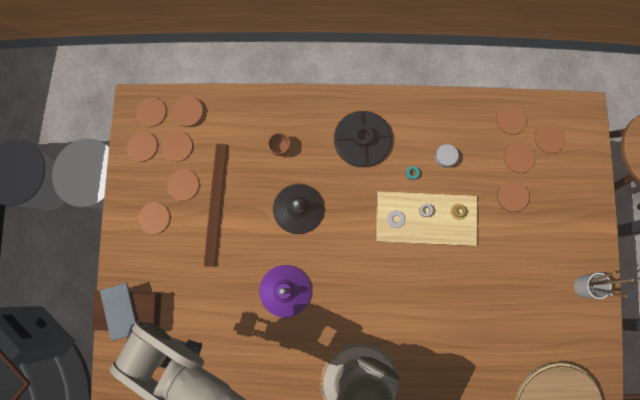

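The scene view shows the bushing at (152,236), spacer at (193,230) and washer at (230,217) on the board, and the black base at (349,212). The look-alikes are the turquoise ring at (211,273) and the purple base at (342,137), both to leave alone. The grease tin (165,300), wheel head (284,307), cup (395,270) and straightedge (448,205) also stay put. Next: measure in both views.

```bash
cat > h.py <<'E'
from bench import ctrl
import cv2, numpy as np
from scipy.spatial.transform import Rotation as R
def rot(q): return R.from_quat(np.roll(q,-1))
P={n:ctrl.camera_params(n) for n in("scene","top")}
def proj(n,X):
    p=P[n]; c=rot(p["attitude"]).inv().apply(np.atleast_2d(X)-p["eye"])*[1,-1,-1]
    return cv2.projectPoints(c,np.zeros(3),np.zeros(3),p["mtx"],p["dist_coeffs"])[0][:,0]
def ray(n,uv,z):
    p=P[n]; u=cv2.undistortPoints(np.float64(uv).reshape(-1,1,2),p["mtx"],p["dist_coeffs"])[:,0]
    d=rot(p["attitude"]).apply(np.c_[u[:,0],-u[:,1],-np.ones(len(u))])
    return p["eye"]+d*((z-p["eye"][2])/d[:,2])[:,None]
def ring(x,y,z,r,n=60):
    t=np.linspace(0,2*np.pi,n); return np.c_[x+r*np.cos(t),y+r*np.sin(t),0*t+z]
E
python3 - <<'E'
from h import *
print(rot(ctrl.read_state()["tcp_rot"]).as_matrix().round(3))
for nm,z,s,t in(("spacer",.032,(193,228),(427,210)),("washer",.018,(230,216),(396,219)),("bushing",.034,(152,234),(459,211)),("tip",.110,(351,187),(297,203)),("foot",.008,(349,212),(298.5,209)),("wheel",.054,(284,298),(365,135)),("tin",.036,(165,297),(447,155)),("cup",.05,(396,267),(279,145))):
    print(nm,ray("scene",s,z).round(4)[0,:2],ray("top",t,z).round(4)[0,:2])
a=cv2.imread("pics/scene0.png");b=cv2.imread("pics/top0.png")
o=np.vstack([np.hstack([cv2.resize(a[190:265,125:260],(0,0),fx=5,fy=5,interpolation=2)[:,:400],]) ,]) 
A=cv2.resize(a[200:250,130:255],(750,300),interpolation=cv2.INTER_CUBIC)
B=cv2.resize(a[175:240,310:390],(400,300)[::1],interpolation=cv2.INTER_CUBIC)
C=cv2.resize(b[190:240,380:475],(750,300)[::1],interpolation=cv2.INTER_CUBIC)
cv2.imwrite("pics/c1.png",np.vstack([A,C]))
E
```

```text
[[ 0.969 -0.     0.247]
 [-0.247 -0.001  0.969]
 [-0.    -1.    -0.001]]
spacer [ 0.5374 -0.1989] [ 0.5332 -0.2051]
washer [ 0.5082 -0.1054] [ 0.5053 -0.1093]
bushing [ 0.539  -0.3021] [ 0.5312 -0.3061]
tip [0.5348 0.2026] [0.536 0.197]
foot [0.5422 0.2024] [0.534  0.1986]
wheel [0.7686 0.003 ] [ 0.767  -0.0086]
tin [ 0.7151 -0.2674] [ 0.7111 -0.2721]
cup [0.7358 0.2705] [0.7316 0.2632]
```

View pics/c1.png

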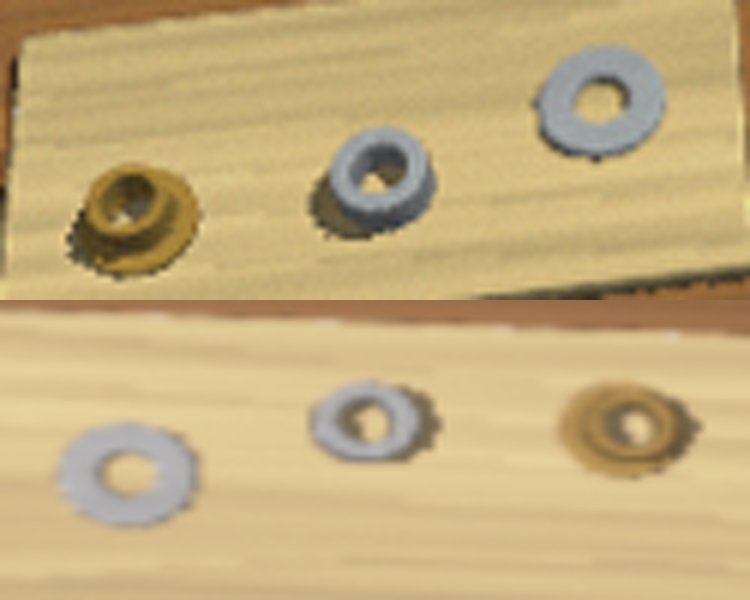

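The crop shows, left to right in the scene view, the flanged bronze bushing, grey spacer tube and flat washer, as described. None of the board parts is turquoise. The hand-picked centres differ by about 5 mm between the views, so I'll fit the known rings to image edges.

```bash
cat > fit.py <<'E'
from h import *
M={"spacer":([(.032,.021),(.032,.012)],(.535,-.202)),"washer":([(.018,.028),(.018,.012)],(.507,-.107)),
"bushing":([(.034,.018),(.034,.012),(.017,.026)],(.535,-.304)),"base":([(.016,.08),(0.06,.023),(.104,.01)],(.536,.200)),"foot":([(.016,.08)],(.536,.2))}
def grad(im):
    g=[np.hypot(cv2.Sobel(c,5,1,0),cv2.Sobel(c,5,0,1)) for c in cv2.split(cv2.GaussianBlur(im,(0,0),.7).astype(np.float32))]
    return np.max(g,0)
def score(n,g,x,y,rings):
    return sum(np.minimum(cv2.remap(g,*np.split(proj(n,ring(x,y,z,r)).astype(np.float32),2,1),1),250).mean() for z,r in rings)
def fit(n,im,rings,x0,s=.010,st=.001):
    g=grad(im); k=np.arange(-s,s+st/2,st)
    S=np.array([[score(n,g,x0[0]+a,x0[1]+b,rings) for b in k] for a in k])
    w=np.clip(S-S.max()*.93,0,None); w/=w.sum()
    return np.array([x0[0]+(w.sum(1)*k).sum(),x0[1]+(w.sum(0)*k).sum()]),S.max()
E
python3 - <<'E'
from fit import *
for k,(r,x0) in M.items():
    for n in P:
        print(k,n,fit(n,cv2.imread(f"pics/{n}0.png"),r,x0))
E
```

```text
spacer scene (array([ 0.53818426, -0.20030568]), np.float32(397.67917))
spacer top (array([ 0.5326454 , -0.21085023]), np.float32(384.33466))
washer scene (array([ 0.50881892, -0.10553141]), np.float32(338.1772))
washer top (array([ 0.50642826, -0.10885751]), np.float32(241.01184))
bushing scene (array([ 0.53570093, -0.30652606]), np.float32(592.029))
bushing top (array([ 0.5349318 , -0.31359194]), np.float32(441.5684))
base scene (array([0.54321348, 0.20147488]), np.float32(372.61746))
base top (array([0.53508736, 0.1999163 ]), np.float32(467.5352))
foot scene (array([0.54500698, 0.19980154]), np.float32(231.36833))
foot top (array([0.53486499, 0.19863514]), np.float32(226.17972))
```

Both views agree to about 5–8 mm, which is enough to set out. Gripping each round part along both axes will centre it, and the tool then gives its true position to correct the camera bias. Moving above the spacer.

move_arm:
  series: "0 -0.125 0 0 0 0 1;0 -0.124 0 0 0 0 1;0 0 0 0.0225 0 -0.0395 1;0 0 0 0.0225 0 -0.0395 1;0 0 0 0.0225 0 -0.0395 1;0 0 0 0.0225 0 -0.0395 1;0 0 0 0.0225 0 -0.0395 1;0 0 0 0.0225 0 -0.0395 1;0 0 0 0.0225 0 -0.0395 1;0 0 0 0.0225 0 -0.0395 1;0 0 0 0.0225 0 -0.0395 1;0 0 0 0.0225 0 -0.0395 1;0 0 0 0.0225 0 -0.0395 1;0 0 0 0.0225 0 -0.0395 1;0 0 0 0.0225 0 -0.0395 1;0 0 0 0.0225 0 -0.0395 1;0 0 0 0.0225 0 -0.0395 1;0 0 0 0.0225 0 -0.0395 1;0 0 0 0.0225 0 -0.0395 1;0 0 0 0.0225 0 -0.0395 0.75"
  newtons: 5

```text
clock: 2.1
tool_pos: [0.5347, -0.2043, 0.2383]
tcp_rot: [0.707, -0.707, 0.001, -0.0]
contact_force: [0.0, -0.0, 0.5]
gripper_width: 0.0823
```

move_arm:
  series: "0 0 0 0 0.05 0.0018 0.75;0 0 0 0 0.05 0 0.75;0 0 0 0 0.05 0 0.75;0 0 0 0 0.028 0 0.75;0 0 0 0 0 0 0.75"

```text
clock: 2.6
tool_pos: [0.5322, -0.1996, 0.0569]
tcp_rot: [0.709, -0.706, 0.003, 0.002]
contact_force: [0.7, 1.6, 0.6]
gripper_width: 0.0657
```

Run:
```python
from h import *
a=ctrl.camera("scene");b=ctrl.camera("top");cv2.imwrite("pics/s1.png",a);cv2.imwrite("pics/t1.png",b)
s=ctrl.read_state();print(s["tool_pos"],s["joint_pos"].round(2),s["gripper_width"],proj("scene",s["tool_pos"]))
f=lambda i,x,y,w,h,W,H:cv2.resize(i[y:y+h,x:x+w],(W,H),interpolation=cv2.INTER_CUBIC)
a0=cv2.imread("pics/scene0.png");b0=cv2.imread("pics/top0.png")
cv2.imwrite("pics/c2.png",np.hstack([f(a,150,180,80,120,400,600),np.vstack([f(a0,310,175,80,60,400,300),f(b0,258,180,80,60,400,300)])]))
```

```text
[ 0.53457598 -0.20104556  0.06158568] [-0.56  0.61  1.55 -0.    0.98 -2.13] 0.06602738830510348 [[189.41276563 221.06083609]]
```

View pics/c2.png

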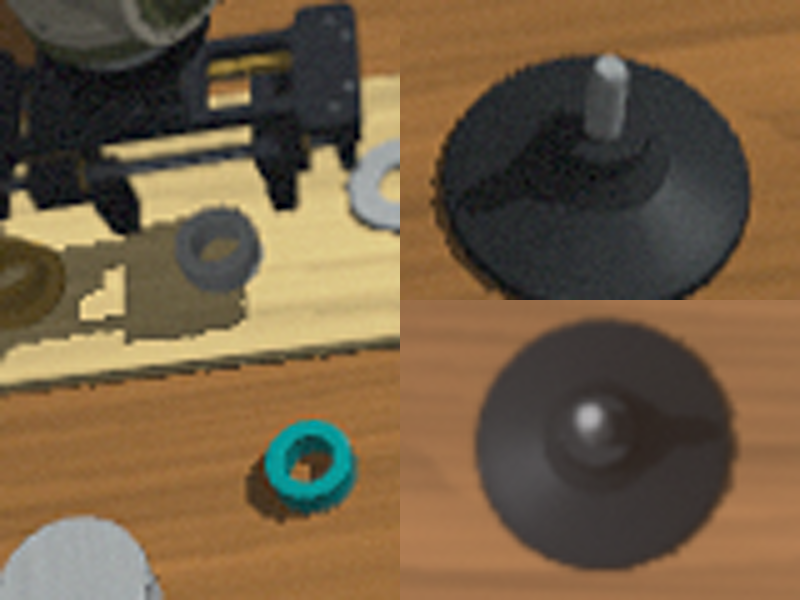

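In the left crop the fingers straddle the spacer, now in shadow at about (194,230). The finger midpoint appears about 2 px right of the prediction, so the scene view overestimates y by about 4 mm and true y is about -0.205. The turquoise ring and tin are clear. The right crops show the spindle tip at (352,187) in scene and the base in top.

Next: lower, grip along y, release, turn 90° and grip along x.

move_arm:
  series: "0 0 0 0 0.025 -0.004 0.75;0 0 0 0 0.019 0 0.75;0 0 0 0 0 0 0.75;0 0 0 0 0 0 0;0 0 0 0 0 0 0;0 0 0 0 0 0 0;0 0 0 0 0 0 0;0 0 0 0 0 0 0;0 0 0 0 0 0 0"
  newtons: 5

```text
clock: 3.6
tool_pos: [0.5348, -0.2049, 0.018]
tcp_rot: [-0.707, 0.707, 0.0, 0.001]
contact_force: [-0.6, 3.3, 5.9]
gripper_width: 0.0418
```

move_arm:
  series: "0 0 0 0 0 0 0.7;0 0 0 0 0 0 0.7;0 0.1428 0 0 0 0 0.7;0 0.1428 0 0 0 0 0.7;0 0.1428 0 0 0 0 0.7;0 0.1428 0 0 0 0 0.7;0 0.1428 0 0 0 0 0.7;0 0.1428 0 0 0 0 0.7;0 0.1428 0 0 0 0 0.7;0 0.1428 0 0 0 0 0.7;0 0.1428 0 0 0 0 0.7;0 0.1428 0 0 0 0 0.7;0 0.1428 0 0 0 0 0.7;0 0 0 0 0 0 0;0 0 0 0 0 0 0;0 0 0 0 0 0 0;0 0 0 0 0 0 0;0 0 0 0 0 0 0;0 0 0 0 0 0 0;0 0 0 0 0 0 0"

```text
clock: 5.6
tool_pos: [0.5342, -0.2049, 0.0167]
tcp_rot: [-0.5, 0.5, -0.5, 0.5]
contact_force: [0.6, -0.7, -0.8]
gripper_width: 0.0416
```

Run:
```python
from h import *
s=ctrl.read_state();print(s["tool_pos"],rot(s["tcp_rot"]).as_matrix().round(3),s["gripper_width"],s["contact_force"],s["joint_pos"].round(2))
```

```text
[ 0.53421861 -0.20486338  0.01673967] [[-0.001 -0.     1.   ]
 [-1.    -0.    -0.001]
 [ 0.    -1.    -0.   ]] 0.041643093110459786 [ 0.62652324 -0.70691867 -0.80803522] [-0.57  0.68  1.57 -0.    0.89 -0.57]
```

The spacer is centred in the jaws, true position (0.5342, -0.2049). The hand-picked top-view values match within 1 mm, so the spindle is at about (0.5355, 0.1985). Lifting and carrying the spacer over.

move_arm:
  series: "0 0 0 0 0 0 0;0 0 0 0 -0.02 0 0;0 0 0 0 -0.04 0 0;0 0 0 0 -0.045 0 0;0 0 0 -0.02 -0.04 0 0;0 0 0 -0.035 0 0 0;0 0 0 -0.04 0 0 0;0 0 0 -0.04 0 0 0;0 0 0 -0.04 0 0 0;0 0 0 -0.04 0 0 0;0 0 0 -0.04 0 0 0;0 0 0 -0.04 0 0 0;0 0 0 -0.04 0 0 0;0 0 0 -0.035 0 0 0;0 0 0 -0.02 0 0 0;0 0 0 -0.0134 0 0.0013 0;0 0 0 0 0.025 0 0;0 0 0 0 0 0 0;0 0 0 0 0 0 0"
  newtons: 25

```text
clock: 7.5
tool_pos: [0.5359, 0.1981, 0.1368]
tcp_rot: [0.499, -0.5, 0.501, -0.5]
contact_force: [0.1, 0.4, -1.8]
gripper_width: 0.0411
```

Run:
```python
from h import *
s=ctrl.read_state();t=s["tool_pos"];print(t,s["gripper_width"],s["contact_force"],s["wrist_torque"],s["joint_pos"].round(2))
a=ctrl.camera("scene");b=ctrl.camera("top")
f=lambda i,x,y,w,h,W,H:cv2.resize(i[y:y+h,x:x+w],(W,H),interpolation=cv2.INTER_CUBIC)
print(proj("scene",[[*t[:2],.142],[*t[:2],.122],[.5355,.1985,.11],[.5355,.1985,.06]]))
cv2.imwrite("pics/c3.png",f(a,310,150,80,75,640,600))
```

```text
[0.53587165 0.19806423 0.13684219] 0.04107528461657732 [ 0.13398832  0.35461949 -1.79824416] [-0.06648158  0.05116705 -0.02356191] [ 0.15  0.51  1.49 -0.    1.15  0.15]
[[350.10599967 179.75623093]
 [349.58658343 184.69646538]
 [349.42424207 187.44361892]
 [348.20381233 198.96613345]]
```

View pics/c3.png

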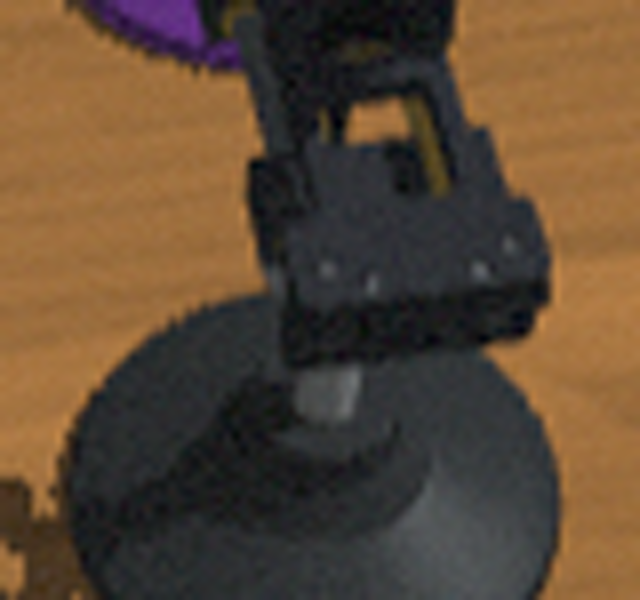

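The gripper hides the spacer from the scene camera; the spindle shows below it at about (351,198). I'll use force feedback instead, lowering to just below the tip level.

move_arm:
  series: "0 0 0 0 0.01 0 0;0 0 0 0 0.01 0 0;0 0 0 0 0.003 0 0;0 0 0 0 0.002 0 0;0 0 0 0 0.002 0 0;0 0 0 0 0 0 0"

```text
clock: 8.2
tool_pos: [0.5361, 0.1987, 0.1099]
tcp_rot: [-0.5, 0.5, -0.5, 0.5]
contact_force: [0.2, 1.0, -2.3]
gripper_width: 0.0409
```

move_arm:
  series: "0 0 0 0 0.002 0 0;0 0 0 0 0.002 0 0;0 0 0 0 0.002 0 0;0 0 0 0 0 0 0"

```text
clock: 8.6
tool_pos: [0.5367, 0.1994, 0.1041]
tcp_rot: [0.501, -0.499, 0.5, -0.5]
contact_force: [3.0, 7.0, 0.2]
gripper_width: 0.0414
```

Bore is on the taper and the spindle pushes towards +x/+y. Shifting that way.

move_arm:
  series: "0 0 0 -0.002 0 0.001 0;0 0 0 0 0 0 0;0 0 0 0 0.002 0 0;0 0 0 0 0.002 0 0;0 0 0 0 0 0 0;0 0 0 0 0 0 0"

```text
clock: 9.2
tool_pos: [0.5368, 0.2005, 0.0996]
tcp_rot: [0.5, -0.5, 0.5, -0.5]
contact_force: [-0.3, 0.4, -2.0]
gripper_width: 0.0416
```

move_arm:
  series: "0 0 0 -0.0005 0.006 0 0;0 0 0 0 0.008 0 0;0 0 0 0 0.008 0 0;0 0 0 0 0.006 0 0;0 0 0 0 0.003 0 0;0 0 0 0 0 0 0"

```text
clock: 9.8
tool_pos: [0.5367, 0.201, 0.0682]
tcp_rot: [0.5, -0.5, 0.5, -0.5]
contact_force: [0.2, 0.1, -1.3]
gripper_width: 0.0415
```

move_arm:
  series: "0 0 0 0 0.002 0 0;0 0 0 0 0.001 0 0;0 0 0 0 0.001 0 0;0 0 0 0 0 0 0"

```text
clock: 10.2
tool_pos: [0.5369, 0.2011, 0.0648]
tcp_rot: [-0.5, 0.5, -0.5, 0.5]
contact_force: [0.2, 0.1, -1.6]
gripper_width: 0.0411
```

move_arm:
  series: "0 0 0 0 0.001 0 0;0 0 0 0 0.001 0 0;0 0 0 0 0 0 0"

```text
clock: 10.5
tool_pos: [0.537, 0.2011, 0.0646]
tcp_rot: [-0.5, 0.5, -0.5, 0.5]
contact_force: [-6.9, -2.1, 15.1]
gripper_width: 0.041
```

Spacer seated with 15 N reaction. Releasing, lifting and going to the washer.

move_arm:
  series: "0 0 0 0 -0.001 0 0.6;0 0 0 0 0 0 0.6;0 0 0 0 0 0 0.6;0 0 0 0 -0.03 0 0.6;0 0 0 0 -0.04 0 0.6;0 0 0 0.01 -0.03 0 0.8;0 0 0 0.035 0 -0.005 0.8;0 0 0 0.04 0 -0.005 0.8;0 0 0 0.045 0 -0.005 0.8;0 0 0 0.045 0 -0.005 0.8;0 0 0 0.045 0 -0.005 0.8;0 0 0 0.045 0 -0.005 0.8;0 0 0 0.03 0 0 0.8;0 0 0 0.015 0 0 0.8;0 0 0 0 0.045 0 0.8;0 0 0 0 0.045 0 0.8;0 0 0 0 0.03 0 0.8;0 0 0 0 0 0 0.8"
  newtons: 5

```text
clock: 12.3
tool_pos: [0.5047, -0.1073, 0.0405]
tcp_rot: [0.499, -0.501, 0.503, -0.498]
contact_force: [-0.5, -0.8, 1.2]
gripper_width: 0.0705
```

Run:
```python
from fit import *
s=ctrl.read_state();print(s["tool_pos"],s["gripper_width"],s["contact_force"],s["joint_pos"].round(2))
a=ctrl.camera("scene");b=ctrl.camera("top")
f=lambda i,x,y,w,h,W,H:cv2.resize(i[y:y+h,x:x+w],(W,H),interpolation=cv2.INTER_CUBIC)
cv2.imwrite("pics/c4.png",np.hstack([f(a,200,170,80,80,400,400),f(a,310,165,80,80,400,400)]))
```

```text
[ 0.50472383 -0.10734376  0.04047322] 0.07054389484652765 [-0.45209134 -0.77622429  1.21291737] [-0.44  0.55  1.73  0.    0.87 -0.44]
```

View pics/c4.png

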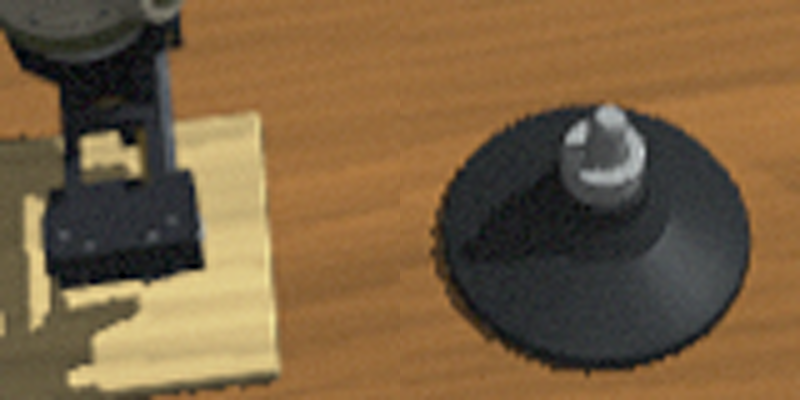

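The spacer sits on the boss around the spindle. The gripper covers the washer. Lowering around it.

move_arm:
  series: "0 0 0 0 0.02 0 0.8;0 0 0 0 0.006 0 0.8;0 0 0 0 0 0 0.8;0 0 0 0 0 0 0.8"

```text
clock: 12.8
tool_pos: [0.5072, -0.109, 0.019]
tcp_rot: [-0.5, 0.5, -0.5, 0.501]
contact_force: [-0.4, -0.3, -0.2]
gripper_width: 0.0702
```

move_arm:
  series: "0 0 0 0 0.003 0 0.8;0 0 0 0 0.0015 0 0.8;0 0 0 0 0 0 0;0 0 0 0 0 0 0;0 0 0 0 0 0 0;0 0 0 0 0 0 0;0 0 0 0 0 0 0"

```text
clock: 13.5
tool_pos: [0.5067, -0.1089, 0.0133]
tcp_rot: [-0.5, 0.5, -0.5, 0.5]
contact_force: [0.6, -0.3, 0.3]
gripper_width: 0.0557
```

move_arm:
  series: "0 0 0 0 -0.001 0 0.8;0 0 0 0 0 0 0.8;0 -0.1428 0 0 0 0 0.8;0 -0.1428 0 0 0 0 0.8;0 -0.1428 0 0 0 0 0.8;0 -0.1428 0 0 0 0 0.8;0 -0.1428 0 0 0 0 0.8;0 -0.1428 0 0 0 0 0.8;0 -0.1428 0 0 0 0 0.8;0 -0.1428 0 0 0 0 0.8;0 -0.1428 0 0 0 0 0.8;0 -0.1428 0 0 0 0 0.8;0 -0.1428 0 0 0 0 0.8;0 0 0 0 0.001 0 0;0 0 0 0 0 0 0;0 0 0 0 0 0 0;0 0 0 0 0 0 0;0 0 0 0 0 0 0;0 0 0 0 0 0 0"

```text
clock: 15.4
tool_pos: [0.5066, -0.1089, 0.0132]
tcp_rot: [0.707, -0.707, 0.001, -0.0]
contact_force: [-0.2, -0.6, -0.8]
gripper_width: 0.056
```

Run:
```python
from h import *
s=ctrl.read_state();print(s["tool_pos"],s["gripper_width"],s["contact_force"],s["joint_pos"].round(2),rot(s["tcp_rot"]).as_matrix().round(3))
```

```text
[ 0.50658734 -0.10888925  0.01320475] 0.056048921383406426 [-0.18354261 -0.58738189 -0.76032216] [-0.44  0.59  1.74  0.    0.8  -2.01] [[ 1.    -0.     0.001]
 [-0.001  0.     1.   ]
 [-0.    -1.     0.   ]]
```

move_arm:
  series: "0 0 0 0 0 0 0;0 0 0 0 -0.02 0 0;0 0 0 0 -0.04 0 0;0 0 0 0 -0.04 0 0;0 0 0 0 -0.04 0.015 0;0 0 0 0.005 0 0.035 0;0 0 0 0.005 0 0.045 0;0 0 0 0.005 0 0.045 0;0 0 0 0.005 0 0.045 0;0 0 0 0.005 0 0.045 0;0 0 0 0.0054 0 0.04 0;0 0 0 0 0 0.025 0;0 0 0 0 0 0.015 0;0 0 0 0 0.02 0 0;0 0 0 0 0.01 0 0;0 0 0 0 0.005 0 0;0 0 0 0 0 0 0;0 0 0 0 0 0 0"
  newtons: 25

```text
clock: 17.2
tool_pos: [0.5376, 0.2007, 0.1188]
tcp_rot: [0.707, -0.707, 0.0, -0.001]
contact_force: [-0.6, -0.0, -1.5]
gripper_width: 0.0546
```

Run:
```python
from h import *
s=ctrl.read_state();print(s["tool_pos"],s["gripper_width"],s["contact_force"],s["wrist_torque"],s["joint_pos"].round(2))
a=ctrl.camera("scene")
f=lambda i,x,y,w,h,W,H:cv2.resize(i[y:y+h,x:x+w],(W,H),interpolation=cv2.INTER_CUBIC)
cv2.imwrite("pics/c5.png",f(a,310,150,80,75,640,600))
```

```text
[0.53761153 0.20065942 0.11880062] 0.05458998353917072 [-0.58335798 -0.04571008 -1.46300702] [ 0.04592585 -0.03031409 -0.00590994] [ 0.15  0.53  1.5  -0.    1.11 -1.42]
```

View pics/c5.png

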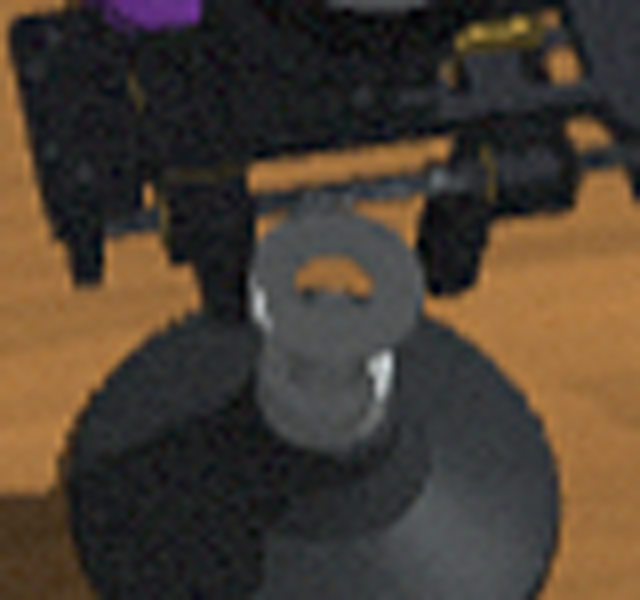

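The washer is held level over the spindle (around (352,187)), with the seated spacer below. Lowering.

move_arm:
  series: "0 0 0 0 0.006 0 0;0 0 0 0 0.004 0 0;0 0 0 0 0.003 0 0;0 0 0 0 0.003 0 0;0 0 0 0 0.003 0 0;0 0 0 0 0 0 0"

```text
clock: 17.85
tool_pos: [0.5371, 0.2011, 0.0988]
tcp_rot: [-0.707, 0.707, -0.001, 0.0]
contact_force: [0.2, 0.1, -1.2]
gripper_width: 0.0546
```

move_arm:
  series: "0 0 0 0 0.005 0 0;0 0 0 0 0.005 0 0;0 0 0 0 0.004 0 0;0 0 0 0 0.002 0 0;0 0 0 0 0.001 0 0;0 0 0 0 0 0 0"

```text
clock: 18.45
tool_pos: [0.5373, 0.2011, 0.0822]
tcp_rot: [-0.707, 0.707, -0.0, 0.0]
contact_force: [-0.6, -0.0, -1.3]
gripper_width: 0.0547
```

move_arm:
  series: "0 0 0 0 0.001 0 0;0 0 0 0 0.001 0 0;0 0 0 0 0.0005 0 0;0 0 0 0 0 0 0"

```text
clock: 18.85
tool_pos: [0.5375, 0.2011, 0.081]
tcp_rot: [0.707, -0.707, -0.0, -0.001]
contact_force: [-3.9, -1.0, 8.3]
gripper_width: 0.0548
```

Washer seated (8 N). Releasing and going to the bushing, estimated at (0.533, -0.308).

move_arm:
  series: "0 0 0 0 -0.001 0 0.8;0 0 0 0 0 0 0.8;0 0 0 0 0 0 0.8;0 0 0 0 -0.03 0 0.8;0 0 0 0 -0.04 0 0.8;0 0 0 0 -0.01 -0.02 0.8;0 0 0 0 0 -0.04 0.8;0 0 0 0 0 -0.045 0.7;0 0 0 0 0 -0.045 0.7;0 0 0 0 0 -0.045 0.7;0 0 0 0 0 -0.045 0.7;0 0 0 0 0 -0.045 0.7;0 0 0 0 0 -0.045 0.7;0 0 0 0 0 -0.045 0.7;0 0 0 -0.0043 0 -0.045 0.7;0 0 0 0 0 -0.04 0.7;0 0 0 0 0 -0.03 0.7;0 0 0 0 0 -0.019 0.7;0 0 0 0 0.04 0 0.7;0 0 0 0 0.04 0 0.7"
  newtons: 5

```text
clock: 20.85
tool_pos: [0.5327, -0.3089, 0.0802]
tcp_rot: [-0.707, 0.708, -0.0, 0.001]
contact_force: [0.4, -0.0, -0.4]
gripper_width: 0.0619
```

Run:
```python
from h import *
a=ctrl.camera("scene")
s=ctrl.read_state();print(s["tool_pos"],s["gripper_width"],s["contact_force"],s["joint_pos"].round(2))
f=lambda i,x,y,w,h,W,H:cv2.resize(i[y:y+h,x:x+w],(W,H),interpolation=cv2.INTER_CUBIC)
cv2.imwrite("pics/c6.png",np.hstack([f(a,110,180,80,80,400,400),f(a,310,165,80,80,400,400)]))
```

```text
[ 0.52991302 -0.30624819  0.07269419] 0.062118040049774975 [-2.28557326  1.58050302 -5.85296392] [-0.72  0.67  1.4   0.    1.08 -2.28]
```

View pics/c6.png

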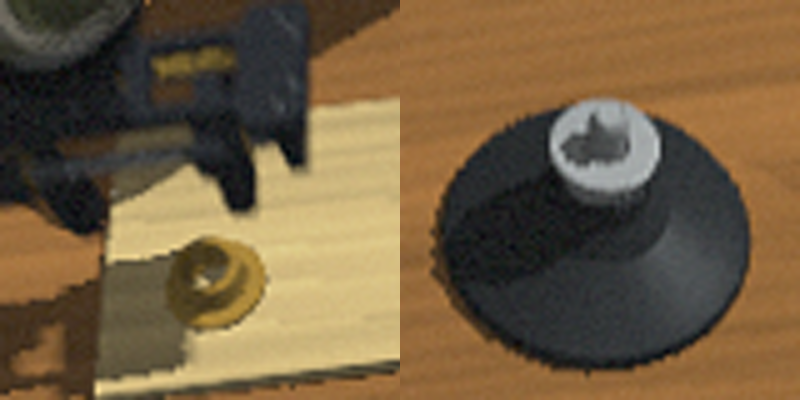

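The washer lies flat on the spacer. In the left crop the bushing's body top is at about (151,233) and the finger midpoint at about (143,224). Checking whether that matches.

Run:
```python
from h import *
t=[.5299,-.3062,.0727]
print(proj("scene",[t,[.533,-.308,.034],[.533,-.298,.034],[.543,-.308,.034],[.5342,-.2049,.032]]))
```

```text
[[145.75041105 223.16865071]
 [149.74433377 232.29142797]
 [153.68094986 231.72847774]
 [149.62727625 235.70741084]
 [190.59298546 227.27921832]]
```

Consistent with (0.533, -0.309) after the known bias. Lowering and gripping the body.

move_arm:
  series: "0 0 0 0 0.025 0 0.7;0 0 0 0 0.019 0 0.7;0 0 0 0 0.004 0 0.7;0 0 0 0 0 0 0.7;0 0 0 0 0 0 0.7"

```text
clock: 21.4
tool_pos: [0.5331, -0.3083, 0.0342]
tcp_rot: [-0.707, 0.708, 0.0, 0.001]
contact_force: [0.1, -0.4, 0.3]
gripper_width: 0.0616
```

move_arm:
  series: "0 0 0 0 0.009 0 0.7;0 0 0 0 0.003 0 0.7;0 0 0 0 0 0 0;0 0 0 0 0 0 0;0 0 0 0 0 0 0;0 0 0 0 0 0 0;0 0 0 0 0 0 0;0 0 0 0 0 0 0"

```text
clock: 22.2
tool_pos: [0.5326, -0.308, 0.021]
tcp_rot: [-0.707, 0.707, -0.0, 0.0]
contact_force: [-0.1, -0.7, 1.2]
gripper_width: 0.0365
```

move_arm:
  series: "0 0 0 0 0 0 0.7;0 0 0 0 0 0 0.7;0 0.1428 0 0 0 0 0.7;0 0.1428 0 0 0 0 0.7;0 0.1428 0 0 0 0 0.7;0 0.1428 0 0 0 0 0.7;0 0.1428 0 0 0 0 0.7;0 0.1428 0 0 0 0 0.7;0 0.1428 0 0 0 0 0.7;0 0.1428 0 0 0 0 0.7;0 0.1428 0 0 0 0 0.7;0 0.1428 0 0 0 0 0.7;0 0.1428 0 0 0 0 0.7;0 0 0 0 0 0 0;0 0 0 0 0 0 0;0 0 0 0 0 0 0;0 0 0 0 0 0 0;0 0 0 0 0 0 0;0 0 0 0 0 0 0;0 0 0 0 0 0 0"

```text
clock: 24.2
tool_pos: [0.5326, -0.3079, 0.0208]
tcp_rot: [-0.5, 0.5, -0.5, 0.5]
contact_force: [0.2, -0.1, -1.0]
gripper_width: 0.037
```

Run:
```python
from h import *
s=ctrl.read_state();print(s["tool_pos"],s["gripper_width"],s["contact_force"],rot(s["tcp_rot"]).as_matrix().round(3))
```

```text
[ 0.53255939 -0.30794544  0.02075231] 0.03697550402205741 [ 0.15968742 -0.12923598 -1.01591783] [[-0.  0.  1.]
 [-1. -0. -0.]
 [ 0. -1.  0.]]
```

move_arm:
  series: "0 0 0 0 0 0 0;0 0 0 0 -0.02 0 0;0 0 0 0 -0.04 0 0;0 0 0 0 -0.04 0 0;0 0 0 -0.015 -0.04 0 0;0 0 0 -0.035 0 0 0;0 0 0 -0.045 0 0 0;0 0 0 -0.045 0 0 0;0 0 0 -0.045 0 0 0;0 0 0 -0.045 0 0 0;0 0 0 -0.045 0 0 0;0 0 0 -0.045 0 0 0;0 0 0 -0.045 0 0 0;0 0 0 -0.045 0 0 0;0 0 0 -0.04 0 0 0;0 0 0 -0.03 0 0 0;0 0 0 -0.02 0 0.0046 0;0 0 0 -0.0091 0 0 0;0 0 0 0 0.02 0 0;0 0 0 0 0.01 0 0"
  newtons: 25

```text
clock: 26.2
tool_pos: [0.5368, 0.2007, 0.1293]
tcp_rot: [0.499, -0.5, 0.501, -0.5]
contact_force: [0.3, -0.3, -1.2]
gripper_width: 0.0357
```

move_arm:
  series: "0 0 0 0 0 0 0;0 0 0 0 0 0 0"

```text
clock: 26.4
tool_pos: [0.5377, 0.2006, 0.1311]
tcp_rot: [-0.5, 0.5, -0.5, 0.5]
contact_force: [0.7, 0.1, -1.3]
gripper_width: 0.0357
```

move_arm:
  series: "0 0 0 -0.0005 0.008 0 0;0 0 0 0 0.004 0 0;0 0 0 0 0.003 0 0;0 0 0 0 0.003 0 0;0 0 0 0 0.003 0 0;0 0 0 0 0 0 0"

```text
clock: 27.0
tool_pos: [0.5374, 0.2017, 0.1094]
tcp_rot: [0.5, -0.5, 0.5, -0.5]
contact_force: [-0.3, -0.2, -1.4]
gripper_width: 0.0359
```

move_arm:
  series: "0 0 0 0 0.005 0 0;0 0 0 0 0.004 0 0;0 0 0 0 0.003 0 0;0 0 0 0 0.001 0 0;0 0 0 0 0 0 0"

```text
clock: 27.5
tool_pos: [0.5375, 0.2017, 0.0966]
tcp_rot: [0.5, -0.5, 0.5, -0.5]
contact_force: [0.1, -0.3, -1.5]
gripper_width: 0.0362
```

move_arm:
  series: "0 0 0 0 0.001 0 0;0 0 0 0 0.001 0 0;0 0 0 0 0.0007 0 0;0 0 0 0 0 0 0"

```text
clock: 27.9
tool_pos: [0.5377, 0.2017, 0.0947]
tcp_rot: [-0.5, 0.5, -0.5, 0.5]
contact_force: [-1.6, -0.7, 4.1]
gripper_width: 0.0356
```

Seated at the expected height. Releasing and lifting straight off.

move_arm:
  series: "0 0 0 0 0 0 0.8;0 0 0 0 0 0 0.8;0 0 0 0 0 0 0.8;0 0 0 0 0 0 0.8;0 0 0 0 -0.02 0 0.8;0 0 0 0 -0.04 0 0.8;0 0 0 0 -0.05 0 0.8;0 0 0 0.04 -0.01 0 0.8;0 0 0 0.045 0 0 0.8;0 0 0 0.045 0 0 0.8;0 0 0 0.045 0 0 0.8;0 0 0 0.03 0 0 0.8;0 0 0 0 0 0 0.8;0 0 0 0 0 0 0.8;0 0 0 0 0 0 0.8"

```text
clock: 29.4
tool_pos: [0.5374, -0.0023, 0.214]
tcp_rot: [0.5, -0.5, 0.5, -0.5]
contact_force: [0.2, 0.3, -0.2]
gripper_width: 0.0702
```

Run:
```python
from h import *
s=ctrl.read_state();print(s["clock"],s["tool_pos"],s["contact_force"],abs(s["qvel"]).max())
a=ctrl.camera("scene");b=ctrl.camera("top")
f=lambda i,x,y,w,h,W,H:cv2.resize(i[y:y+h,x:x+w],(W,H),interpolation=cv2.INTER_CUBIC)
cv2.imwrite("pics/c7.png",np.vstack([np.hstack([f(a,310,165,80,60,400,300),f(b,258,180,80,60,400,300)]),f(a,100,100,400,150,800,300)]))
```

```text
29.4 [ 0.53738013 -0.00231579  0.21402423] [ 0.18950558  0.26493958 -0.24076083] 0.008170697017516864
```

View pics/c7.png

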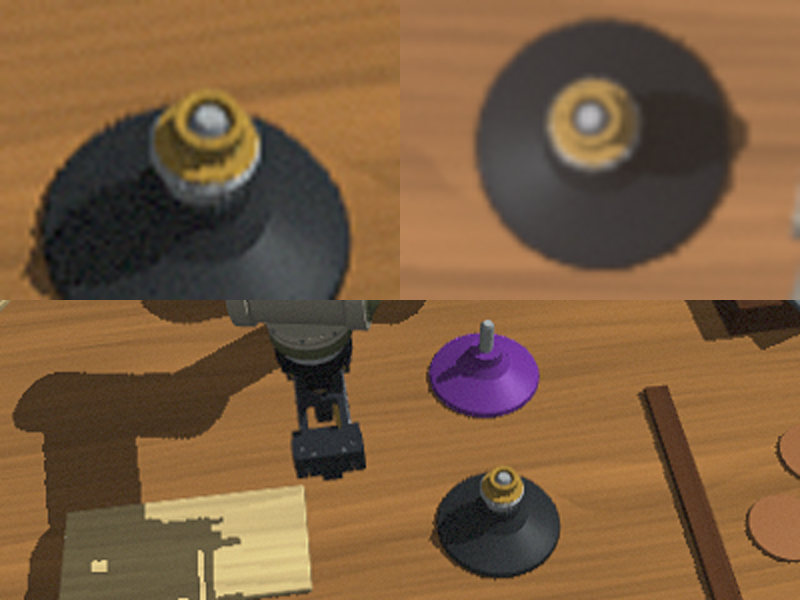

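The stack is square on the spindle at about (351,190) in scene: bushing flange down, washer below it, spindle tip showing in the bore. The board is empty and the arm is clear, so I'm handing in.

```bash
python3 -c "
from bench import ctrl
print(ctrl.sign_off())"
```

```text
the job is handed in; nothing more can be done
None
```

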